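Pack the large-bore fittings caddy for the boiler job

TASK

Pack the four large fittings into the plywood caddy, each laid flat in its own insert: the large copper elbow in the square bin, the large copper tee in the round dish, the brass nut over the single post, and the brass valve lying lengthwise between the four pegs with its cube body in the middle. The small copper elbow and small copper tee are the wrong size for this job: leave them where they lie on the bench.

Things in the scene. Friction and masses are not known exactly. Their poses are not given: they have to be found in the camera images.
- large_elbow: Large copper pipe elbow lying flat: two 30 mm tubes at a right angle, 30 mm high, 67 x 67 mm. To be packed. Origin: middle of that square, underside level (beside the metal, in the inner corner); z up. Tube axes meet at (-18.5, -18.5) mm, 15 mm up; one leg runs 52 mm from there along +x, the other along +y. Good to grip across a leg at (17.5, -18.5) or (-18.5, 17.5) mm.
- large_tee: Large copper pipe tee lying flat, 30 mm tubes, 30 mm high. To be packed. Origin: under the point where the axes cross, on the underside; z up. The straight run is 64 mm long along y (+-32 mm); the branch reaches 38 mm along +x. It can be gripped across the branch at (26, 0) mm.
- valve: Brass straight isolating valve lying flat, screw slot up: a 30 mm cube body in the middle and 20 mm diameter tube ends with steel-coloured tips, 88 mm long over all along x (+-44 mm), tube axis 15 mm above the underside. To be packed. Grip it across the cube, along y. Origin: centre of its underside; z up.
- nut: Large brass hexagon nut lying flat, 42 mm across flats (48 mm across corners), 20 mm high, with an open six-sided hole 29 mm across flats. To be packed. Two of its outer flats face +x and -x, the others every 60 degrees. Origin: centre of its underside; z up.
- small_elbow: Small copper pipe elbow: same shape as the large one but 16 mm tubes, 16 mm high, 38 x 38 mm over all. Does not belong in the caddy; stays where it lies. Origin: middle of the 38 mm square, on the underside.
- small_tee: Small copper pipe tee: same shape as the large one but 16 mm tubes, 16 mm high, run 38 mm along y, branch 22 mm along +x. Does not belong in the caddy; stays where it lies. Origin: under the crossing of its axes, on the underside.
- square_bin: Square shallow bin with a plain floor: inside 98 x 98 mm, rim 3 mm thick standing 8 mm above its floor. Fixed 104 x 104 mm grey insert in the plywood caddy; floor 3 mm thick, its upper face 9 mm above the table. Origin: centre of its underside; z up.
- round_dish: Round shallow dish: inside diameter 98 mm, rim 3 mm thick standing 8 mm above its floor. A fixed grey insert of 104 mm diameter in the plywood caddy; its underside is 6 mm above the table and its 3 mm floor puts the surface for parts 9 mm above the table. Origin: centre of its underside; z up.
- spindle: Flat square plate without rim and with one upright steel post in its centre: post 10 mm in diameter, standing 40 mm above the plate. Fixed 104 x 104 mm grey insert in the plywood caddy; floor 3 mm thick, its upper face 9 mm above the table. Origin: centre of its underside; z up.
- peg_rest: Flat square plate without rim and with four short upright steel pegs, 8 mm in diameter, 25 mm above the plate, centred at x = +-36 mm, y = +-22 mm: a valve lies along x, 36 mm clear between the rows, its cube in the 64 mm between the pairs. Fixed 104 x 104 mm grey insert in the plywood caddy; floor 3 mm thick, its upper face 9 mm above the table. Origin: centre of its underside; z up.
Not all that is in view belongs to the job. What is shaped like the valve but white is not meant.

How it is judged:
At the end, for the whole second after the job is handed in: Flat (tilt under 0.08 rad, within 3.5 mm of the floor) and at rest: elbow in square bin (28 mm), tee in round dish (18 mm), nut on post (12 mm), valve between pegs (11 mm across, 18 along, 0.25 rad). Small elbow and tee within 30 mm of their starts (horizontal distance between large_elbow and square_bin below 0.028 m and z of large_elbow in the frame of square_bin between -0.001 and 0.0065 m and angle between each of large_elbow, large_tee, nut, valve's own z axis and vertical below 0.08 rad and horizontal distance between large_tee and round_dish below 0.018 m and z of large_tee in the frame of round_dish between -0.001 and 0.0065 m and horizontal distance between nut and spindle below 0.012 m and z of nut in the frame of spindle between -0.001 and 0.0065 m and y of valve in the frame of peg_rest between -0.011 and 0.011 m and x of valve in the frame of peg_rest between -0.018 and 0.018 m and angle between the x axis of valve and the x axis of peg_rest, either way round below 0.25 rad and z of valve in the frame of peg_rest between -0.001 and 0.0065 m and linear speed of each of large_elbow, large_tee, valve, nut below 0.02 m/s and angular speed of each of large_elbow, large_tee, valve, nut below 0.2 rad/s and distance of each of small_elbow, small_tee from where it was at the start of the episode below 0.03 m); the robot touches nothing.
It fails at once if a small elbow or tee is carried or pushed more than 40 mm from where it lay (distance of any of small_elbow, small_tee from where it was at the start of the episode above 0.04 m).
It also fails if it takes over 104 s, if anything falls off the work surface, if the arm or the gripper's body presses on something with over 40 N, if the wrist force passes 120 N, or if a joint passes its speed limit or range.

ROBOT

A 6-joint arm with a two-finger parallel gripper is mounted at the origin on the work surface. World frame = base frame: x ahead of the robot, y to its left, z up, the work surface at z = 0. Lengths are in m, angles in rad, forces in N, time in s.
With the tool pointing down it reaches from about 0.425 to 1.125 m from the base axis. Payload 14.9 kg.
Tool frame: the origin (TCP) lies at the very end of the fingers, on their centre line; the grasp point (between the pads) lies 19 mm behind it (pinch_z is the distance from the TCP to the grasp point, in m); z points along the fingers, y is the line along which they close (so a half turn about z gives the same grasp; the last joint's range is limited). The gripper opens to 91 mm and grips with 3 to 60 N. Pads are 32 mm wide; open, the fingers measure 118 mm over their backs; the gripper's body (76 mm by 178 mm) begins 60 mm behind the grasp point.
Start: joints at [1.285, 0.379, 1.734, -0, 1.028, -0.033], TCP at [0.175, 0.678, 0.214] pointing down, gripper open.
Joint ranges: [-2.77, 2.77], [-0.74, 2.19], [0, 2.66], [-1.06, 4.2], [0.31, 2.87], [-3.08, 3.08]. Speed limits (rad/s): [1.89, 1.89, 2.39, 3.14, 3.14, 3.14].

INTERFACE

Orientations are given as [roll, pitch, yaw] about the fixed x, y, z axes, in that order (R = Rz(yaw) Ry(pitch) Rx(roll)).
In Python, from bench import sense, capture, sign_off, silhouettes, pinch_z gives the robot as it stands.
- The arm moves only by the tool move_arm, never from a script. Its argument "series" is one flat list of numbers, 7 for each row, row after row: the shift along the world's x, y, z in m, then the turn, a rotation vector about the world's x, y, z in units of 5 degrees (1.0 is 5 degrees), then the closure, from -1 (fully open) to 1 (shut). In form: [dx, dy, dz, wx, wy, wz, gripper, dx, dy, dz, wx, wy, wz, gripper, ...]. A call has exactly 5 rows; each row shifts and turns the commanded pose from where the row before left it; what a row does not reach is not made up. A row lasts 1/10 s, in which the tool goes at most 50 mm and 8.59 degrees, less where a joint would pass 70% of its speed; a pose out of reach is approached as far as the arm can. A call with a gripper value outside its range is refused whole. The fingers move at their own pace and stop on an object; "force" is the grip in N (left out, the last holds). Time passes only in rows, so rows that do not move let the fingers close, or fill a call up. It gives the time, the measured TCP pose, the force, the opening and the grip force at its end, in the units of the state.
- sense(): the state, without advancing time (a new reading comes with each control period).
- capture(name): name is "scene" or "top" or "wrist"; returns a dict with "color" (400x640x3 uint8, blue, green, red), "mtx" (3x3 intrinsics, pixels), "xyz" and "rotation" of the camera in the world; the wrist camera has in their place "hand_eye" (4x4, takes a point from camera to tool coordinates, whose origin is the TCP and whose axes are the flange's). Camera axes: x right, y up, looking along -z (the intrinsics and any distortion apply to the point x, -y, -z); pixel columns grow to the right and rows downward; lengths in m; the calibration is good to about 2 mm. A picture is of the moment at which its call begins: read the wrist's pose just before it. There is no depth.
- sign_off(): hands the job in; it is judged then, once.
Trained networks look in a picture, given as the dict that the camera call returned (one of the last four; its "shot" number tells which), for a name from the list of things; names that differ only in an ending like _2 or _b are one class to them, and where a whole thing is asked for, a point or a joint stands for the part that bears it (a point fixed in the world has none). Each returns a list of dicts, best first, with "p" (0 to 1); they miss things now and then, are a little off and sometimes report something else, mostly with a low value. They report only what shows in the picture. A call takes as long as a camera call. They do not tell look-alikes from the thing itself.
- silhouettes(target, picture): "pixels" (400x640 bool, what is visible of it) and "rect" ([left, top, width, height] in pixels, round what is visible of it).
The state is a dict: "time": time; "q": joint angles; "joint_velocities": joint speeds; "joint_torque": joint torques, N m; "tcp_pos": TCP position; "tcp_rot": TCP orientation; "wrist_force": force on the tool from outside, world axes, zero at the start; "ft_torque": the same for the moment, N m; "finger_gap": finger opening in m; "finger_force": force on a finger pad.
Only numpy, scipy, OpenCV 4.12 (cv2) and the standard library are available. Lean on these libraries where they do the work, as an engineer would, in place of code of your own. Each camera call takes 0.05 s, during which the arm holds its last target. There are 200 camera calls.

## Working session

There is one attempt and no reset: what is moved stays moved. The work goes in short steps, Python scripts to look and compute and a tool call to move; the robot and the scene stay as the last step left them, time stands still between calls to the robot, and variables do not carry over. Pictures are saved under pics/ and viewed, at most 14 in all, crops included, and the job is handed in when it is done.

Besides the shell and the picture viewer there is one more tool, called after ">>>" as name(argument=value, ...) on one line, values as JSON. move_arm: Moves the arm, as the interface text tells. Its arguments: {"type":"object","properties":{"series":{"type":"array","items":{"type":"number"}},"force":{"type":"number"}},"required":["series"]}

```bash
ls; mkdir -p pics
cat > h.py <<'E'
import numpy as np, cv2
from scipy.spatial.transform import Rotation as R
from bench import sense, capture, sign_off, silhouettes, pinch_z
def cam(p,s=None):
    if 'xyz' in p:
        r=np.array(p['rotation'],float)
        if r.shape!=(3,3): r=R.from_euler('xyz',r).as_matrix()
        return np.array(p['xyz']),r
    T=np.eye(4);T[:3,:3]=R.from_euler('xyz',s['tcp_rot']).as_matrix();T[:3,3]=s['tcp_pos']
    M=T@np.array(p['hand_eye']);return M[:3,3],M[:3,:3]
def world(p,uv,z,s=None):
    c,r=cam(p,s);K=np.array(p['mtx']);d=np.array(p.get('dist',p.get('distortion',np.zeros(5))),float)
    n=cv2.undistortPoints(np.array(uv,float).reshape(-1,1,2),K,d).reshape(-1,2)
    v=np.c_[n[:,0],-n[:,1],-np.ones(len(n))]@r.T
    return c+v*((z-c[2])/v[:,2])[:,None]
E
python3 - <<'E'
from h import *
s=sense();print(s)
for n in('scene','top','wrist'):
    p=capture(n);print(n,{k:v for k,v in p.items() if k!='color'});cv2.imwrite(f'pics/{n}0.png',p['color'])
    for t in ['large_elbow','large_tee','valve','nut','small_elbow','small_tee','square_bin','round_dish','spindle','peg_rest']:
        print(t,[(round(o['p'],2),[int(x) for x in o['rect']]) for o in silhouettes(t,p)][:3])
E
```

```text
pics
{'time': 0.0, 'q': array([ 1.28471277e+00,  3.79432748e-01,  1.73474955e+00, -2.24788270e-05,
        1.02848951e+00, -3.33097991e-02]), 'joint_velocities': array([-1.37094987e-03,  2.61092558e-03,  2.28672669e-03,  3.37752627e-05,
       -6.49799108e-04,  1.32216799e-03]), 'joint_torque': array([-1.53928664e-03, -7.63687921e+01, -4.34393871e+01,  6.50801067e-02,
        4.22781205e-02, -7.91398179e-05]), 'tcp_pos': array([0.17497363, 0.67738783, 0.21328681]), 'tcp_rot': array([-3.14051346e+00, -1.67094314e-05,  2.88883050e+00]), 'wrist_force': array([ 0.01202721, -0.07653717,  0.35900481]), 'ft_torque': array([ 0.03220052, -0.01703953,  0.03643645]), 'finger_force': 0.0, 'finger_gap': 0.09124992259221787}
scene {'mtx': array([[452.01159451,   0.        , 327.87456333],
       [  0.        , 452.01159451, 199.2081341 ],
       [  0.        ,   0.        ,   1.        ]]), 'xyz': array([ 1.26310911, -0.10145423,  1.09788384]), 'rotation': array([0.56703871, 0.01427262, 1.513356  ]), 'shot': 1}
large_elbow [(0.55, [231, 153, 25, 28])]
large_tee [(0.56, [272, 169, 24, 20]), (0.44, 
[... 1204 characters left out ...]
50])]
peg_rest [(0.75, [169, 181, 47, 42])]
wrist {'mtx': array([[344.80739163,   0.        , 321.20974081],
       [  0.        , 344.80739163, 195.05165245],
       [  0.        ,   0.        ,   1.        ]]), 'hand_eye': array([[-3.68138052e-04,  9.65407837e-01,  2.60744268e-01,
         7.30829833e-02],
       [ 9.99999879e-01,  4.40385687e-04, -2.18657870e-04,
        -1.43250842e-04],
       [-3.25922065e-04,  2.60744156e-01, -9.65407882e-01,
        -1.69943250e-01],
       [ 0.00000000e+00,  0.00000000e+00,  0.00000000e+00,
         1.00000000e+00]]), 'shot': 3}
large_elbow []
large_tee []
valve []
nut []
small_elbow []
small_tee []
square_bin []
round_dish []
spindle []
peg_rest []
```

Run:
```python
import cv2
a=cv2.imread('pics/top0.png')[130:300,100:500];cv2.imwrite('pics/top0c.png',cv2.resize(a,None,fx=2,fy=2,interpolation=cv2.INTER_CUBIC))
a=cv2.imread('pics/scene0.png')[120:270,160:490];cv2.imwrite('pics/scene0c.png',cv2.resize(a,None,fx=2.4,fy=2.4,interpolation=cv2.INTER_CUBIC))
```

```text
(no output)
```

View pics/top0c.png

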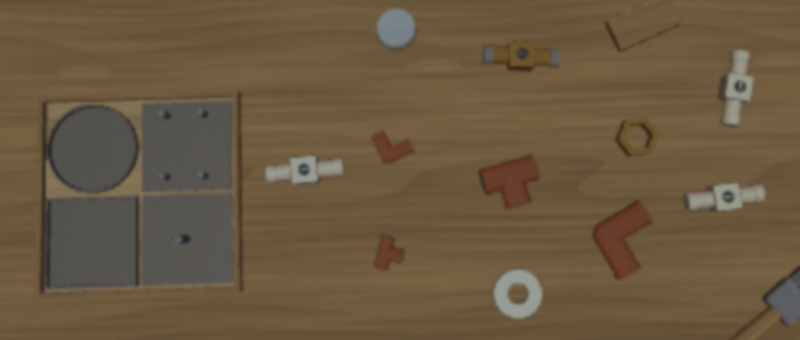

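View pics/scene0c.png

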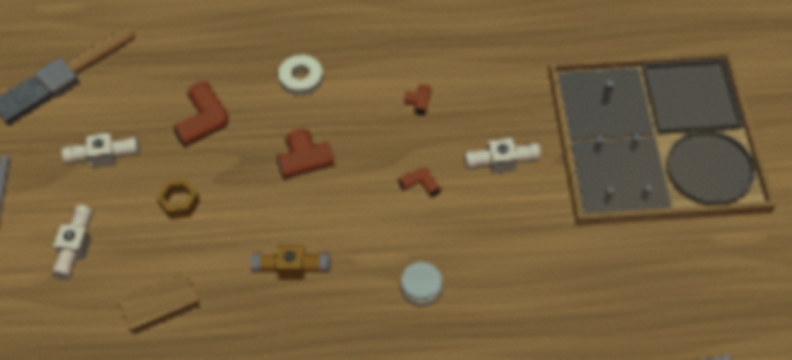

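The top view shows the brass valve at about (361,157), the nut (418,198), the large tee (356,220), the large elbow (410,248), and the caddy on the left: dish top left, pegs top right, bin bottom left and post bottom right. White valves and rings are distractors. The pegs' long spacing (x) runs along image vertical.

```bash
cat >> h.py <<'E'
def tri(obs):
    A=np.zeros((3,3));b=np.zeros(3)
    for p,uv,s in obs:
        c,_=cam(p,s);q=world(p,[uv],0.,s)[0];d=(q-c)/np.linalg.norm(q-c);P=np.eye(3)-np.outer(d,d);A+=P;b+=P@c
    return np.linalg.solve(A,b)
def rc(o):
    r=o['rect'];return np.array([r[0]+r[2]/2-.5,r[1]+r[3]/2-.5])
E
python3 - <<'E'
from h import *
a=capture('top');b=capture('scene')
exp={'large_elbow':((410,248),(243,167)),'large_tee':((356,219),(286,184)),'valve':((361,157),(281,229)),'nut':((418,198),(234,202)),'small_elbow':((296,203),(335,196)),'small_tee':((295,256),(335,161)),
'square_bin':((146,251),(448,160)),'round_dish':((146,203),(456,190)),'spindle':((193,250),(413,165)),'peg_rest':((193,203),(418,192))}
for t,e in exp.items():
    u=[]
    for p,x in((a,e[0]),(b,e[1])):
        L=[o for o in silhouettes(t,p) if np.linalg.norm(rc(o)-x)<15]
        if L:
            ys,xs=np.nonzero(L[0]['pixels']);u.append(((xs.mean(),ys.mean()),L[0]['p']))
        else: u.append((x,0))
    print(t,[(np.round(q[0],1),round(q[1],2)) for q in u],'tri',tri([(a,u[0][0],None),(b,u[1][0],None)]).round(3),'z=.012',world(a,[u[0][0]],.012)[0].round(3),world(b,[u[1][0]],.012)[0].round(3))
# pegs base/top rough, post
for n,c in(('pegs',[(165,114),(202,114),(165,176),(202,176)]),):
    uv=np.array(c)/2+[100,130];print(world(a,uv,.03).round(3))
E
```

```text
large_elbow [(array([410. , 248.4]), 0.79), (array([243.2, 168.2]), 0.58)] tri [ 0.447 -0.322  0.014] z=.012 [ 0.447 -0.321  0.012] [ 0.445 -0.323  0.012]
large_tee [(array([355. , 219.8]), 0.6), (array([285.9, 185. ]), 0.81)] tri [ 0.516 -0.196  0.013] z=.012 [ 0.516 -0.196  0.012] [ 0.515 -0.196  0.012]
valve [(array([360.5, 157.6]), 0.66), (array([280.9, 229.5]), 0.71)] tri [ 0.662 -0.212  0.014] z=.012 [ 0.663 -0.213  0.012] [ 0.661 -0.211  0.012]
nut [(array([418.5, 197.8]), 0.71), (array([233.9, 202.6]), 0.67)] tri [ 0.565 -0.346  0.011] z=.012 [ 0.565 -0.346  0.012] [ 0.565 -0.345  0.012]
small_elbow [(array([296, 203]), 0), (array([335, 196]), 0)] tri [ 0.558 -0.057  0.006] z=.012 [ 0.558 -0.059  0.012] [ 0.562 -0.056  0.012]
small_tee [(array([293.2, 256.3]), 0.66), (array([335, 161]), 0)] tri [ 0.435 -0.049  0.009] z=.012 [ 0.435 -0.051  0.012] [ 0.437 -0.048  0.012]
square_bin [(array([145.2, 250.7]), 0.95), (array([447., 160.]), 0.94)] tri [0.454 0.289 0.009] z=.012 [0.454 0.289 0.012] [0.456 0.287 0.012]
round_dish [(array([145.6, 204. ]), 0.65), (array([455.1, 189.6]), 0.79)] tri [0.562 0.291 0.01 ] z=.012 [0.562 0.29  0.012] [0.564 0.289 0.012]
spindle [(array([192.7, 249. ]), 0.92), (array([411.4, 163.1]), 0.61)] tri [0.456 0.181 0.006] z=.012 [0.456 0.18  0.012] [0.461 0.179 0.012]
peg_rest [(array([193. , 202.6]), 0.91), (array([417.5, 192.7]), 0.66)] tri [0.564 0.182 0.007] z=.012 [0.563 0.181 0.012] [0.567 0.18  0.012]
[[0.598 0.2   0.03 ]
 [0.597 0.158 0.03 ]
 [0.527 0.2   0.03 ]
 [0.526 0.158 0.03 ]]
```

>>> move_arm(series=[0.024, -0.0315, 0.002, 0, 0, -1.08, -1, 0.024, -0.0315, 0.002, 0, 0, -1.08, -1, 0.024, -0.0315, 0.002, 0, 0, -1.08, -1, 0.024, -0.0315, 0.002, 0, 0, -1.08, -1, 0.024, -0.0315, 0.002, 0, 0, -1.08, -1], force=20)

```text
time: 3.25
tcp_pos: [0.2958, 0.519, 0.2241]
tcp_rot: [3.141, -0.0, 2.414]
wrist_force: [0.0, 0.1, 0.1]
finger_gap: 0.0914
finger_force: 0.0
```

>>> move_arm(series=[0.024, -0.0315, 0.002, 0, 0, -1.08, -1, 0.024, -0.0315, 0.002, 0, 0, -1.08, -1, 0.024, -0.0315, 0.002, 0, 0, -1.08, -1, 0.024, -0.0315, 0.002, 0, 0, -1.08, -1, 0.024, -0.0315, 0.002, 0, 0, -1.08, -1])

```text
time: 3.75
tcp_pos: [0.4159, 0.3614, 0.2342]
tcp_rot: [3.141, -0.0, 1.942]
wrist_force: [-0.3, -0.4, 0.6]
finger_gap: 0.0907
finger_force: 0.0
```

>>> move_arm(series=[0.024, -0.0315, 0.002, 0, 0, -1.08, -1, 0.024, -0.0315, 0.002, 0, 0, -1.08, -1, 0.024, -0.0315, 0.002, 0, 0, -1.08, -1, 0.024, -0.0315, 0.002, 0, 0, -1.08, -1, 0, 0, 0, 0, 0, 0, -1])

```text
time: 4.25
tcp_pos: [0.5133, 0.234, 0.2424]
tcp_rot: [3.14, 0.0, 1.563]
wrist_force: [0.2, -0.2, 0.5]
finger_gap: 0.0907
finger_force: 0.0
```

Run:
```python
from h import *
s=sense();p=capture('wrist');print(s['time'],s['tcp_pos'],s['tcp_rot'],np.abs(s['joint_velocities']).max())
cv2.imwrite('pics/w1.png',p['color']);np.save('w1.npy',dict(p=p,s=s),allow_pickle=True)
for t,z in(('square_bin',.009),('round_dish',.009),('spindle',.009),('peg_rest',.009),('valve',.015)):
    for o in silhouettes(t,p)[:2]:
        ys,xs=np.nonzero(o['pixels']);print(t,round(o['p'],2),o['rect'],world(p,[rc(o)],z,s)[0].round(4),world(p,[(xs.mean(),ys.mean())],z,s)[0].round(4))
```

```text
4.25 [0.51333629 0.23404145 0.24241684] [3.14043537e+00 2.33072092e-05 1.56300647e+00] 0.062296077762446285
square_bin 0.95 [217.5, 71.9, 96.8, 97.0] [0.4506 0.2881 0.009 ] [0.4539 0.2897 0.009 ]
round_dish 0.55 [319.1, 71.4, 90.9, 93.3] [0.5634 0.2898 0.009 ] [0.5635 0.2904 0.009 ]
spindle 0.56 [229.9, 168.6, 87.7, 81.4] [0.4548 0.1816 0.009 ] [0.4565 0.1824 0.009 ]
peg_rest 0.67 [318.7, 166.1, 85.0, 81.2] [0.5618 0.184  0.009 ] [0.5639 0.1834 0.009 ]
valve 0.72 [323.7, 299.4, 24.1, 33.3] [0.5309 0.0355 0.015 ] [0.5322 0.0378 0.015 ]
```

View pics/w1.png

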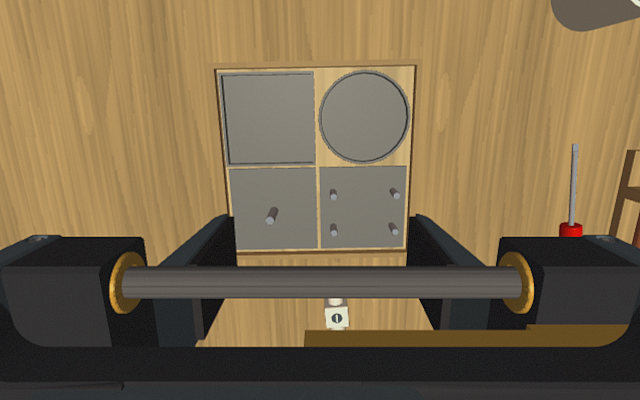

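The wrist view shows the caddy clearly: bin top left, dish top right, post near (272,215), pegs at (333,194), (396,194), (334,230) and (394,230). I'll enlarge the lower inserts to locate the post and pegs.

Run:
```python
import cv2
a=cv2.imread('pics/w1.png')[160:255,225:415];cv2.imwrite('pics/w1c.png',cv2.resize(a,None,fx=4,fy=4,interpolation=cv2.INTER_CUBIC))
```

```text
(no output)
```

View pics/w1c.png

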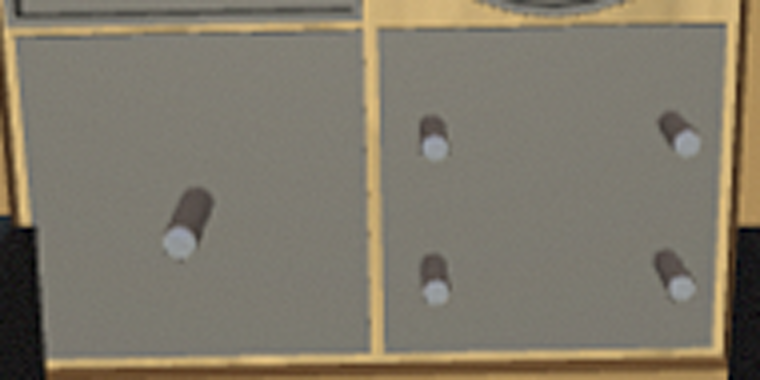

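The post top is at about (270,220.5). The peg tops are at (333.8,196.8), (396.8,196), (334,233) and (395.5,232).

Run:
```python
from h import *
d=np.load('w1.npy',allow_pickle=True).item();p,s=d['p'],d['s']
f=lambda c:(np.array(c,float)+.5)/4-.5+[225,160]
g=lambda n,c,z:print(n,world(p,f(c),z,s).round(4).tolist(),world(p,f(c),z,s).mean(0).round(4))
g('posttop',[(180,242)],.049)
g('pegtops',[(435,147),(687,144),(436,292),(682,288)],.034)
g('spin',[(15,37),(362,31),(370,352),(45,358)],.009)
g('peg',[(378,29),(727,24),(714,348),(383,352)],.009)
u=np.array([(224,74),(313,72),(315,163),(229,164)]);print('bin floor',world(p,u,.013,s).mean(0))
# post height: base->top consistency
print('postbase',world(p,f([(198,202)]),.009,s)) # approx centre of base ellipse
```

```text
posttop [[0.4561, 0.1809, 0.049]] [0.4561 0.1809 0.049 ]
pegtops [[0.5275, 0.2036, 0.034], [0.5992, 0.2038, 0.034], [0.5279, 0.1595, 0.034], [0.5998, 0.1602, 0.034]] [0.5636 0.1818 0.034 ]
spin [[0.4038, 0.2316, 0.009], [0.5068, 0.2325, 0.009], [0.508, 0.1298, 0.009], [0.4052, 0.1286, 0.009]] [0.4559 0.1806 0.009 ]
peg [[0.5115, 0.2331, 0.009], [0.6149, 0.2337, 0.009], [0.6166, 0.1302, 0.009], [0.5121, 0.1297, 0.009]] [0.5638 0.1817 0.009 ]
bin floor [0.45674904 0.28838328 0.013     ]
postbase [[0.45582702 0.17985988 0.009     ]]
```

>>> move_arm(series=[0.003, -0.037, 0.003, 0, 0, 0, -1, 0.003, -0.037, 0.003, 0, 0, 0, -1, 0.003, -0.037, 0.003, 0, 0, 0, -1, 0.003, -0.037, 0.003, 0, 0, 0, -1, 0.003, -0.037, 0.003, 0, 0, 0, -1])

```text
time: 5.05
tcp_pos: [0.5258, 0.0513, 0.2571]
tcp_rot: [3.141, -0.0, 1.571]
wrist_force: [-0.0, -0.4, -0.0]
finger_gap: 0.0915
finger_force: 0.0
```

>>> move_arm(series=[0.003, -0.037, 0.003, 0, 0, 0, -1, 0.003, -0.037, 0.003, 0, 0, 0, -1, 0.003, -0.037, 0.003, 0, 0, 0, -1, 0.003, -0.037, 0.003, 0, 0, 0, -1, 0.003, -0.037, 0.003, 0, 0, 0, -1])

```text
time: 5.55
tcp_pos: [0.5411, -0.1338, 0.2722]
tcp_rot: [3.141, 0.0, 1.571]
wrist_force: [0.5, 0.4, 0.7]
finger_gap: 0.0912
finger_force: 0.0
```

>>> move_arm(series=[0.003, -0.037, 0.003, 0, 0, 0, -1, 0.003, -0.037, 0.003, 0, 0, 0, -1, 0.003, -0.037, 0.003, 0, 0, 0, -1, 0.003, -0.034, 0.003, 0, 0, 0, -1, 0, 0, 0, 0, 0, 0, -1])

```text
time: 6.05
tcp_pos: [0.5537, -0.2806, 0.2843]
tcp_rot: [3.141, 0.001, 1.569]
wrist_force: [0.5, 0.9, 0.5]
finger_gap: 0.0913
finger_force: 0.0
```

Run:
```python
from h import *
s=sense();p=capture('wrist');print(s['time'],s['tcp_pos'],s['tcp_rot'],np.abs(s['joint_velocities']).max())
cv2.imwrite('pics/w2.png',p['color'])
S={}
for t,z in(('large_elbow',.015),('large_tee',.015),('valve',.015),('nut',.01)):
    S[t]=silhouettes(t,p)
    for o in S[t][:4]:
        ys,xs=np.nonzero(o['pixels']);print(t,round(o['p'],2),o['rect'],world(p,[(xs.mean(),ys.mean())],z,s)[0].round(4))
np.save('w2.npy',dict(p=p,s=s,S=S),allow_pickle=True)
```

```text
6.05 [ 0.55371734 -0.2805848   0.28426909] [3.14086382e+00 8.17530944e-04 1.56855632e+00] 0.04696642021897999
large_elbow 0.72 [202.4, 167.3, 69.6, 49.7] [ 0.4455 -0.3219  0.015 ]
large_tee 0.81 [261.9, 60.7, 54.8, 62.5] [ 0.5151 -0.1958  0.015 ]
valve 0.94 [263.7, 246.0, 21.2, 62.9] [ 0.4907 -0.431   0.015 ]
valve 0.66 [390.9, 68.7, 36.5, 75.0] [ 0.6622 -0.2119  0.015 ]
valve 0.64 [357.9, 300.1, 38.1, 6.3] [ 0.6263 -0.4838  0.015 ]
nut 0.73 [312.8, 189.4, 32.4, 35.5] [ 0.5638 -0.3479  0.01  ]
```

View pics/w2.png

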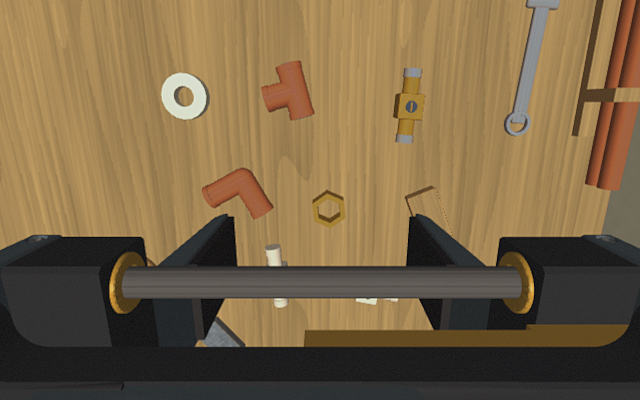

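The wrist view shows the tee at (290,90), the brass valve at (409,105), the elbow at (240,190) and the nut at (329,208), all uncovered. Next I'll fit simple solid models to these silhouettes to get position and yaw.

```bash
cat >> h.py <<'E'
from scipy.optimize import minimize
def cyl(a,b,r,n=24):
    a,b=np.array(a,float),np.array(b,float);d=(b-a)/np.linalg.norm(b-a);u=np.array([-d[1],d[0],0]);w=np.array([0,0,1.])
    t=np.linspace(0,2*np.pi,n);c=r*(np.cos(t)[:,None]*u+np.sin(t)[:,None]*w);return np.r_[a+c,b+c]
def box(x,y,h): return np.array([[i,j,k] for i in(-x,x) for j in(-y,y) for k in(0,h)])
_h=np.array([[.0242487*np.cos(a),.0242487*np.sin(a)] for a in np.radians(30+60*np.arange(6))])
M={'large_elbow':[cyl((-.0185,-.0185,.015),(.0335,-.0185,.015),.015),cyl((-.0185,-.0185,.015),(-.0185,.0335,.015),.015)],
'large_tee':[cyl((0,-.032,.015),(0,.032,.015),.015),cyl((0,0,.015),(.038,0,.015),.015)],
'valve':[cyl((-.044,0,.015),(.044,0,.015),.010),box(.015,.015,.03)],
'nut':[np.r_[np.c_[_h,np.zeros(6)],np.c_[_h,.02*np.ones(6)]]]}
def proj(p,X,s):
    c,r=cam(p,s);v=(X-c)@r;K=np.array(p['mtx']);return np.c_[K[0,0]*v[:,0]/-v[:,2]+K[0,2],-K[1,1]*v[:,1]/-v[:,2]+K[1,2]]
def render(t,x,p,s,z0=0,k=4):
    im=np.zeros((400*k,640*k),np.uint8)
    for X in M[t]:
        Y=X@R.from_euler('z',x[2]).as_matrix().T+[x[0],x[1],z0]
        uv=(proj(p,Y,s)+.5)*k-.5;cv2.fillConvexPoly(im,cv2.convexHull(uv.astype(np.float32)).round().astype(np.int32),1)
    return im
def fit(t,mask,x0,p,s,z0=0,yaws=np.arange(0,360,30),k=4):
    m=mask.astype(np.uint8)
    if t=='nut':
        c,_=cv2.findContours(m,cv2.RETR_EXTERNAL,cv2.CHAIN_APPROX_NONE);m=cv2.drawContours(m.copy(),c,-1,1,-1)
    m=cv2.resize(m,None,fx=k,fy=k,interpolation=cv2.INTER_NEAREST).astype(bool)
    def f(x):
        r=render(t,x,p,s,z0,k).astype(bool);return -(r&m).sum()/(r|m).sum()
    best=min((f([*x0,np.radians(a)]),np.radians(a)) for a in yaws)
    x=np.array([*x0,best[1]])
    for _ in range(2):
        sim=x+np.vstack([np.zeros(3),np.diag([.004,.004,.1])]);q=minimize(f,x,method='Nelder-Mead',options=dict(initial_simplex=sim,xatol=1e-4,fatol=1e-4));x=q.x
    return x,-q.fun
E
python3 - <<'E'
from h import *
d=np.load('w2.npy',allow_pickle=True).item();p,s,S=d['p'],d['s'],d['S']
hsv=cv2.cvtColor(p['color'],cv2.COLOR_BGR2HSV)
ov=p['color'].copy()
for t,i,x0 in(('large_elbow',0,(.4455,-.3219)),('large_tee',0,(.515,-.196)),('valve',1,(.662,-.212)),('nut',0,(.564,-.348))):
    x,q=fit(t,S[t][i]['pixels'],x0,p,s);print(t,x[:2].round(4),np.degrees(x[2]).round(1),round(q,3))
    r=render(t,x,p,s,0,1);c,_=cv2.findContours(r,cv2.RETR_EXTERNAL,cv2.CHAIN_APPROX_NONE);cv2.drawContours(ov,c,-1,(255,255,0),1)
cv2.imwrite('pics/w2o.png',cv2.resize(ov[50:230,190:450],None,fx=3,fy=3,interpolation=cv2.INTER_NEAREST))
E
```

```text
large_elbow [ 0.4443 -0.3295] 208.9 0.935
large_tee [ 0.5098 -0.1906] 309.7 0.782
valve [ 0.6616 -0.2133] 265.7 0.933
nut [ 0.5639 -0.347 ] 5.4 0.958
```

View pics/w2o.png

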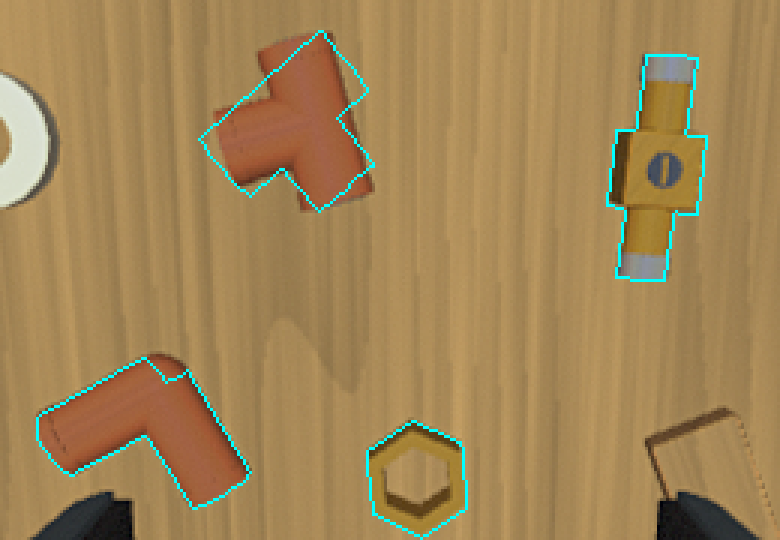

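```bash
cat >> h.py <<'E'
_s=np.array([[-.0185+.015*np.cos(a)*np.cos(b),-.0185+.015*np.sin(a)*np.cos(b),.015+.015*np.sin(b)] for a in np.linspace(0,6.28,20) for b in np.linspace(-1.57,1.57,9)])
M['large_elbow'].append(_s)
E
python3 - <<'E'
from h import *
d=np.load('w2.npy',allow_pickle=True).item();p,s,S=d['p'],d['s'],d['S']
ov=p['color'].copy()
for t,x0,y in(('large_elbow',(.4455,-.327),[209]),('large_tee',(.520,-.196),np.arange(180,220,10))):
    x,q=fit(t,S[t][0]['pixels'],x0,p,s,yaws=y);print(t,x[:2].round(4),np.degrees(x[2]).round(1),round(q,3))
    r=render(t,x,p,s,0,1);c,_=cv2.findContours(r,cv2.RETR_EXTERNAL,cv2.CHAIN_APPROX_NONE);cv2.drawContours(ov,c,-1,(255,255,0),1)
print(world(p,[(405,197),(413,212),(434,187),(270,213)],.01,s).round(3))
cv2.imwrite('pics/w2p.png',cv2.resize(ov[50:230,190:330],None,fx=3,fy=3,interpolation=cv2.INTER_NEAREST))
E
```

```text
large_elbow [ 0.4444 -0.3297] 209.1 0.968
large_tee [ 0.5227 -0.1949] 194.7 0.963
[[ 0.666 -0.33   0.01 ]
 [ 0.678 -0.351  0.01 ]
 [ 0.704 -0.317  0.01 ]
 [ 0.485 -0.352  0.01 ]]
```

View pics/w2p.png

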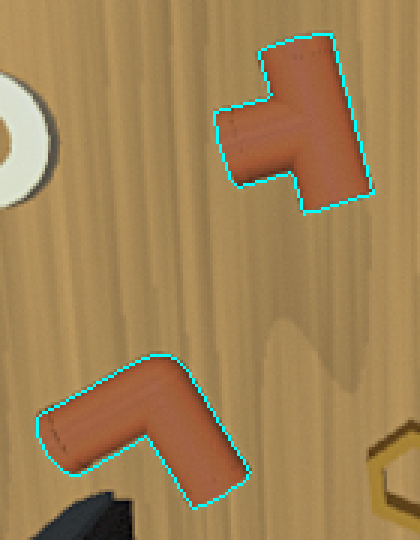

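Both outlines fit well. First, the valve.

>>> move_arm(series=[0.0216, 0.0135, -0.03, 0, 0, -0.17, -1, 0.0216, 0.0135, -0.03, 0, 0, -0.17, -1, 0.0216, 0.0135, -0.03, 0, 0, -0.17, -1, 0.0216, 0.0135, -0.03, 0, 0, -0.17, -1, 0.0216, 0.0135, -0.03, 0, 0, -0.17, -1])

```text
time: 6.8
tcp_pos: [0.6619, -0.2088, 0.1328]
tcp_rot: [3.141, -0.0, 1.496]
wrist_force: [1.2, -0.0, 0.3]
finger_gap: 0.0913
finger_force: 0.0
```

>>> move_arm(series=[0, 0, -0.03, 0, 0, 0, -0.8, 0, 0, -0.03, 0, 0, 0, -0.6, 0, 0, -0.02, 0, 0, 0, -0.4, 0, 0, 0, 0, 0, 0, -0.4, 0, 0, 0, 0, 0, 0, -0.4])

```text
time: 7.3
tcp_pos: [0.6614, -0.2106, 0.0547]
tcp_rot: [3.141, 0.0, 1.495]
wrist_force: [0.4, -0.6, 0.7]
finger_gap: 0.0638
finger_force: 0.0
```

>>> move_arm(series=[0, -0.0013, -0.025, 0, 0, 0, -0.4, 0, -0.0012, -0.024, 0, 0, 0, -0.4, 0, 0, 0, 0, 0, 0, -0.4, 0, 0, 0, 0, 0, 0, 0.8, 0, 0, 0, 0, 0, 0, 0.8], force=30)

```text
time: 7.8
tcp_pos: [0.6623, -0.2136, 0.0071]
tcp_rot: [3.139, 0.001, 1.495]
wrist_force: [-0.2, -0.1, -0.1]
finger_gap: 0.0505
finger_force: 0.0
```

>>> move_arm(series=[0, 0, 0, 0, 0, 0, 0.8, 0, 0, 0, 0, 0, 0, 0.8, 0, 0, 0, 0, 0, 0, 0.8, 0, 0, 0.02, 0, 0, 0, 0.8, 0, 0, 0.03, 0, 0, 0, 0.8])

```text
time: 8.3
tcp_pos: [0.6598, -0.2128, 0.0547]
tcp_rot: [-3.138, -0.001, 1.495]
wrist_force: [0.4, 0.1, -2.5]
finger_gap: 0.0299
finger_force: 30.0
```

>>> move_arm(series=[-0.0064, 0.0263, 0.02, 0, 0, -1.142, 0.8, -0.0064, 0.0263, 0.02, 0, 0, -1.142, 0.8, -0.0064, 0.0263, 0.02, 0, 0, -1.142, 0.8, -0.0064, 0.0263, 0.01, 0, 0, -1.142, 0.8, -0.0064, 0.0263, 0, 0, 0, -1.142, 0.8])

```text
time: 8.8
tcp_pos: [0.6297, -0.0809, 0.1279]
tcp_rot: [3.139, -0.001, 0.993]
wrist_force: [0.7, -0.2, -2.3]
finger_gap: 0.03
finger_force: 30.0
```

>>> move_arm(series=[-0.0064, 0.0263, 0, 0, 0, -1.142, 0.8, -0.0064, 0.0263, 0, 0, 0, -1.142, 0.8, -0.0064, 0.0263, 0, 0, 0, -1.142, 0.8, -0.0064, 0.0263, 0, 0, 0, -1.142, 0.8, -0.0064, 0.0263, 0, 0, 0, -1.142, 0.8])

```text
time: 9.3
tcp_pos: [0.5967, 0.0508, 0.1261]
tcp_rot: [3.141, -0.0, 0.494]
wrist_force: [0.3, -0.5, -1.7]
finger_gap: 0.0299
finger_force: 30.0
```

>>> move_arm(series=[-0.0064, 0.0263, 0, 0, 0, -1.142, 0.8, -0.0064, 0.0263, 0, 0, 0, -1.142, 0.8, -0.0064, 0.0263, 0, 0, 0, -1.142, 0.8, -0.0064, 0.0263, 0, 0, 0, -1.142, 0.8, -0.0064, 0.0263, 0, 0, 0, -1.142, 0.8])

```text
time: 9.8
tcp_pos: [0.5647, 0.1823, 0.1261]
tcp_rot: [-3.141, -0.001, -0.004]
wrist_force: [-0.1, -0.7, -2.9]
finger_gap: 0.0298
finger_force: 30.0
```

>>> move_arm(series=[0, 0, 0, 0, 0, 0, 0.8, 0, 0, 0, 0, 0, 0, 0.8, 0, 0, -0.02, 0, 0, 0, 0.8, 0, 0, -0.02, 0, 0, 0, 0.8, 0, 0, 0, 0, 0, 0, 0.8])

```text
time: 10.3
tcp_pos: [0.5638, 0.1799, 0.0832]
tcp_rot: [3.141, 0.003, 0.001]
wrist_force: [-0.5, -0.5, -3.6]
finger_gap: 0.0297
finger_force: 30.0
```

>>> move_arm(series=[0, 0.001, -0.02, 0, 0, 0, 0.8, 0, 0, -0.02, 0, 0, 0, 0.8, 0, 0, -0.016, 0, 0, 0, 0.8, 0, 0, -0.01, 0, 0, 0, 0.8, 0, 0, 0, 0, 0, 0, 0.8])

```text
time: 10.8
tcp_pos: [0.5646, 0.1819, 0.0181]
tcp_rot: [3.141, 0.002, 0.0]
wrist_force: [0.4, 0.4, -2.4]
finger_gap: 0.0299
finger_force: 30.0
```

>>> move_arm(series=[0, 0, -0.0015, 0, 0, 0, 0.8, 0, 0, 0, 0, 0, 0, 0.8, 0, 0, 0, 0, 0, 0, -0.05, 0, 0, 0, 0, 0, 0, -0.05, 0, 0, 0, 0, 0, 0, -0.05])

```text
time: 11.3
tcp_pos: [0.5654, 0.1824, 0.0179]
tcp_rot: [-3.141, -0.001, 0.0]
wrist_force: [-0.1, 0.4, 0.7]
finger_gap: 0.0473
finger_force: 0.0
```

>>> move_arm(series=[0, 0, 0.01, 0, 0, 0, -0.05, 0, 0, 0.03, 0, 0, 0, -0.05, 0, 0, 0.04, 0, 0, 0, -0.05, 0, 0, 0.04, 0, 0, 0, -0.4, 0, 0, 0.03, 0, 0, 0, -0.54])

```text
time: 11.8
tcp_pos: [0.5656, 0.1824, 0.1707]
tcp_rot: [-3.141, -0.002, 0.0]
wrist_force: [-0.3, -0.9, -0.4]
finger_gap: 0.0608
finger_force: 0.0
```

Run:
```python
from h import *
s=sense();p=capture('top');print(s['tcp_pos'],s['tcp_rot'])
a=cv2.resize(p['color'][150:300,100:300],None,fx=3,fy=3,interpolation=cv2.INTER_CUBIC);cv2.imwrite('pics/t1.png',a)
for o in silhouettes('valve',p)[:4]:
    ys,xs=np.nonzero(o['pixels']);print(round(o['p'],2),o['rect'],world(p,[(xs.mean(),ys.mean())],.025)[0].round(4))
```

```text
[0.56558144 0.18241744 0.17074146] [-3.14099894e+00 -2.11507314e-03  3.34952587e-04]
0.97 [461.9, 156.4, 13.7, 36.3] [ 0.6171 -0.4599  0.025 ]
0.89 [440.8, 219.1, 43.0, 15.9] [ 0.4912 -0.4397  0.025 ]
0.79 [231.4, 207.4, 39.5, 15.5] [0.5314 0.0431 0.025 ]
0.67 [395.2, 227.4, 30.4, 44.2] [ 0.4469 -0.3187  0.025 ]
```

View pics/t1.png

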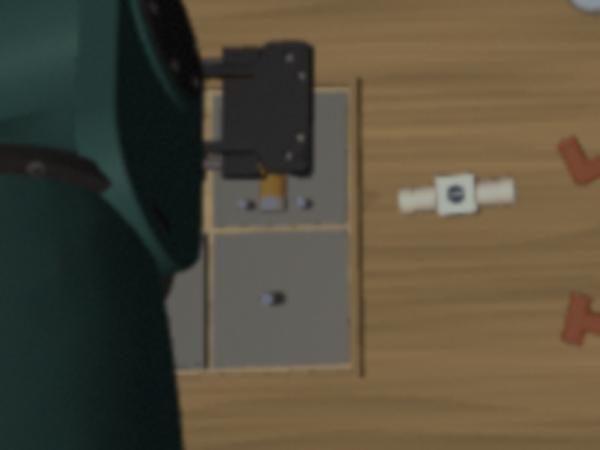

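The top view shows the brass valve lying centred between the pegs. Next is the nut.

>>> move_arm(series=[0, -0.0353, 0, 0, 0, 0.472, -0.54, 0, -0.0353, 0, 0, 0, 0.472, -0.54, 0, -0.0353, 0, 0, 0, 0.472, -0.54, 0, -0.0353, 0, 0, 0, 0.472, -0.54, 0, -0.0353, 0, 0, 0, 0.472, -0.54])

```text
time: 12.4
tcp_pos: [0.5646, 0.0044, 0.1673]
tcp_rot: [-3.141, 0.0, 0.208]
wrist_force: [0.7, 0.5, -0.4]
finger_gap: 0.0699
finger_force: 0.0
```

>>> move_arm(series=[0, -0.0353, 0, 0, 0, 0.472, -0.54, 0, -0.0353, 0, 0, 0, 0.472, -0.54, 0, -0.0353, 0, 0, 0, 0.472, -0.54, 0, -0.0353, 0, 0, 0, 0.472, -0.54, 0, -0.0353, 0, 0, 0, 0.472, -0.54])

```text
time: 12.9
tcp_pos: [0.5646, -0.1721, 0.1672]
tcp_rot: [-3.141, 0.0, 0.414]
wrist_force: [-0.0, -0.2, 0.3]
finger_gap: 0.0701
finger_force: 0.0
```

>>> move_arm(series=[0, -0.0353, -0.01, 0, 0, 0.472, -0.54, 0, -0.0353, -0.01, 0, 0, 0.472, -0.54, 0, -0.0353, -0.02, 0, 0, 0.472, -0.54, 0, -0.0353, -0.02, 0, 0, 0.472, -0.54, 0, -0.0353, -0.02, 0, 0, 0.472, -0.54])

```text
time: 13.4
tcp_pos: [0.5646, -0.3485, 0.0864]
tcp_rot: [-3.141, 0.0, 0.62]
wrist_force: [0.8, 0.1, -0.3]
finger_gap: 0.0707
finger_force: 0.0
```

>>> move_arm(series=[0, 0, 0, 0, 0, 0, -0.54, 0, 0, -0.02, 0, 0, 0, -0.54, 0, 0, -0.02, 0, 0, 0, -0.54, 0, 0, 0, 0, 0, 0, -0.54, 0, 0, 0, 0, 0, 0, -0.54])

```text
time: 13.9
tcp_pos: [0.5651, -0.3468, 0.0477]
tcp_rot: [-3.141, 0.0, 0.618]
wrist_force: [1.1, -1.0, 0.3]
finger_gap: 0.0702
finger_force: 0.0
```

>>> move_arm(series=[-0.0008, 0, -0.02, 0, 0, 0, -0.54, 0, 0, -0.015, 0, 0, 0, -0.54, 0, 0, -0.0085, 0, 0, 0, -0.54, 0, 0, 0, 0, 0, 0, 0.6, 0, 0, 0, 0, 0, 0, 0.6])

```text
time: 14.4
tcp_pos: [0.5645, -0.3473, 0.0043]
tcp_rot: [3.141, -0.0, 0.618]
wrist_force: [-0.1, -0.5, -0.0]
finger_gap: 0.0573
finger_force: 0.0
```

>>> move_arm(series=[0, 0, 0, 0, 0, 0, 0.6, 0, 0, 0, 0, 0, 0, 0.6, 0, 0, 0, 0, 0, 0, 0.6, 0, 0, 0, 0, 0, 0, 0.6, 0, 0, 0.02, 0, 0, 0, 0.6])

```text
time: 14.9
tcp_pos: [0.563, -0.3464, 0.0223]
tcp_rot: [-3.138, 0.001, 0.618]
wrist_force: [-0.5, 0.8, -1.5]
finger_gap: 0.0419
finger_force: 30.0
```

>>> move_arm(series=[0, 0, 0.03, 0, 0, 0, 0.6, 0, 0, 0.03, 0, 0, 0, 0.6, 0, 0, 0.02, 0, 0, 0, 0.6, 0, 0, 0.02, 0, 0, 0, 0.6, 0, 0, 0, 0, 0, 0, 0.6])

```text
time: 15.4
tcp_pos: [0.5655, -0.3481, 0.1266]
tcp_rot: [3.138, -0.001, 0.618]
wrist_force: [-0.2, 0.1, -2.6]
finger_gap: 0.042
finger_force: 30.0
```

>>> move_arm(series=[-0.0073, 0.0352, 0, 0, 0, 0, 0.6, -0.0073, 0.0352, 0, 0, 0, 0, 0.6, -0.0073, 0.0352, 0, 0, 0, 0, 0.6, -0.0073, 0.0352, 0, 0, 0, 0, 0.6, -0.0073, 0.0352, 0, 0, 0, 0, 0.6])

```text
time: 15.9
tcp_pos: [0.5268, -0.1698, 0.1229]
tcp_rot: [-3.141, 0.001, 0.618]
wrist_force: [0.2, 1.0, -1.2]
finger_gap: 0.0418
finger_force: 30.0
```

>>> move_arm(series=[-0.0073, 0.0352, 0, 0, 0, 0, 0.6, -0.0073, 0.0352, 0, 0, 0, 0, 0.6, -0.0073, 0.0352, 0, 0, 0, 0, 0.6, -0.0073, 0.0352, 0, 0, 0, 0, 0.6, -0.0073, 0.0352, 0, 0, 0, 0, 0.6])

```text
time: 16.4
tcp_pos: [0.4903, 0.0061, 0.1231]
tcp_rot: [-3.141, 0.001, 0.618]
wrist_force: [-0.0, 0.7, -1.0]
finger_gap: 0.0417
finger_force: 30.0
```

>>> move_arm(series=[-0.0073, 0.0352, 0, 0, 0, 0, 0.6, -0.0073, 0.0352, 0, 0, 0, 0, 0.6, -0.0073, 0.0352, 0, 0, 0, 0, 0.6, -0.0073, 0.0352, 0, 0, 0, 0, 0.6, -0.0073, 0.0352, 0, 0, 0, 0, 0.6])

```text
time: 16.9
tcp_pos: [0.4538, 0.182, 0.1231]
tcp_rot: [-3.141, 0.001, 0.618]
wrist_force: [1.0, 0.0, -2.0]
finger_gap: 0.0418
finger_force: 30.0
```

>>> move_arm(series=[0, 0, 0, 0, 0, 0, 0.6, 0, 0, 0, 0, 0, 0, 0.6, 0, 0, -0.02, 0, 0, 0, 0.6, 0, 0, -0.02, 0, 0, 0, 0.6, 0, 0, 0, 0, 0, 0, 0.6])

```text
time: 17.4
tcp_pos: [0.4533, 0.1792, 0.0817]
tcp_rot: [-3.14, 0.004, 0.617]
wrist_force: [-1.0, -0.6, -1.4]
finger_gap: 0.0415
finger_force: 30.0
```

>>> move_arm(series=[0.0025, 0.001, 0, 0, 0, 0, 0.6, 0, 0, -0.02, 0, 0, 0, 0.6, 0, 0, -0.02, 0, 0, 0, 0.6, 0, 0, -0.018, 0, 0, 0, 0.6, 0, 0, -0.007, 0, 0, 0, 0.6])

```text
time: 17.9
tcp_pos: [0.4575, 0.1814, 0.0185]
tcp_rot: [-3.141, 0.0, 0.618]
wrist_force: [-1.1, -0.2, -1.1]
finger_gap: 0.0416
finger_force: 30.0
```

>>> move_arm(series=[0, 0, -0.002, 0, 0, 0, 0.6, 0, 0, 0, 0, 0, 0, 0.6, 0, 0, 0, 0, 0, 0, -0.2, 0, 0, 0, 0, 0, 0, -0.2, 0, 0, 0, 0, 0, 0, -0.2])

```text
time: 18.4
tcp_pos: [0.4576, 0.1819, 0.0175]
tcp_rot: [3.141, -0.001, 0.618]
wrist_force: [0.9, 0.0, -0.4]
finger_gap: 0.0544
finger_force: 0.0
```

Released. Next is the elbow, gripped across its +x leg.

>>> move_arm(series=[0, 0, 0.01, 0, 0, 0, -0.2, 0, 0, 0.03, 0, 0, 0, -0.2, 0, 0, 0.03, 0, 0, 0, -0.2, 0, 0, 0.03, 0, 0, 0, -0.54, 0, 0, 0.02, 0, 0, 0, -0.54], force=45)

```text
time: 18.9
tcp_pos: [0.4578, 0.182, 0.1397]
tcp_rot: [3.141, -0.002, 0.618]
wrist_force: [1.0, -1.3, 0.5]
finger_gap: 0.0681
finger_force: 0.0
```

>>> move_arm(series=[-0.0026, -0.0337, 0, 0, 0, -0.084, -0.54, -0.0026, -0.0337, 0, 0, 0, -0.084, -0.54, -0.0026, -0.0337, 0, 0, 0, -0.084, -0.54, -0.0026, -0.0337, 0, 0, 0, -0.084, -0.54, -0.0026, -0.0337, 0, 0, 0, -0.084, -0.54])

```text
time: 19.4
tcp_pos: [0.444, 0.012, 0.1378]
tcp_rot: [3.141, -0.001, 0.581]
wrist_force: [1.3, 0.3, 0.3]
finger_gap: 0.0701
finger_force: 0.0
```

>>> move_arm(series=[-0.0026, -0.0337, 0, 0, 0, -0.084, -0.54, -0.0026, -0.0337, 0, 0, 0, -0.084, -0.54, -0.0026, -0.0337, 0, 0, 0, -0.084, -0.54, -0.0026, -0.0337, 0, 0, 0, -0.084, -0.54, -0.0026, -0.0337, 0, 0, 0, -0.084, -0.54])

```text
time: 19.9
tcp_pos: [0.431, -0.1566, 0.1378]
tcp_rot: [3.141, -0.0, 0.544]
wrist_force: [0.8, 0.4, -0.4]
finger_gap: 0.0703
finger_force: 0.0
```

>>> move_arm(series=[-0.0026, -0.0337, 0, 0, 0, -0.084, -0.54, -0.0026, -0.0337, 0, 0, 0, -0.084, -0.54, -0.0026, -0.0337, 0, 0, 0, -0.084, -0.54, -0.0026, -0.0337, 0, 0, 0, -0.084, -0.54, -0.0026, -0.0337, 0, 0, 0, -0.084, -0.54])

```text
time: 20.4
tcp_pos: [0.418, -0.3252, 0.1378]
tcp_rot: [3.141, -0.0, 0.508]
wrist_force: [1.1, 0.4, -0.3]
finger_gap: 0.0705
finger_force: 0.0
```

>>> move_arm(series=[0, 0, 0, 0, 0, 0, -0.54, 0, 0, -0.03, 0, 0, 0, -0.54, 0, 0, -0.03, 0, 0, 0, -0.54, 0, 0, -0.01, 0, 0, 0, -0.54, 0, 0, 0, 0, 0, 0, -0.54])

```text
time: 20.9
tcp_pos: [0.4177, -0.3228, 0.0664]
tcp_rot: [-3.139, 0.001, 0.509]
wrist_force: [-1.3, 0.4, 0.2]
finger_gap: 0.0703
finger_force: 0.0
```

Run:
```python
from h import *
s=sense();print(s['time'],s['tcp_pos'],s['tcp_rot']);p=capture('top')
L=silhouettes('nut',p);print([(round(o['p'],2),o['rect'],world(p,[rc(o)],.019)[0].round(3)) for o in L])
a=cv2.resize(p['color'][150:300,100:300],None,fx=3,fy=3,interpolation=cv2.INTER_CUBIC)
b=cv2.resize(capture('wrist')['color'],(600,375));cv2.imwrite('pics/t2.png',np.hstack([cv2.resize(a,(400,300)),cv2.resize(b,(400,300))]))
```

```text
20.9 [ 0.41770974 -0.3228383   0.06635438] [-3.13936605e+00  8.38663252e-04  5.08552869e-01]
[(0.54, [337.6, 207.7, 34.6, 26.7], array([ 0.514, -0.193,  0.019])), (0.5, [179.3, 239.7, 25.8, 15.1], array([0.461, 0.181, 0.019]))]
```

View pics/t2.png

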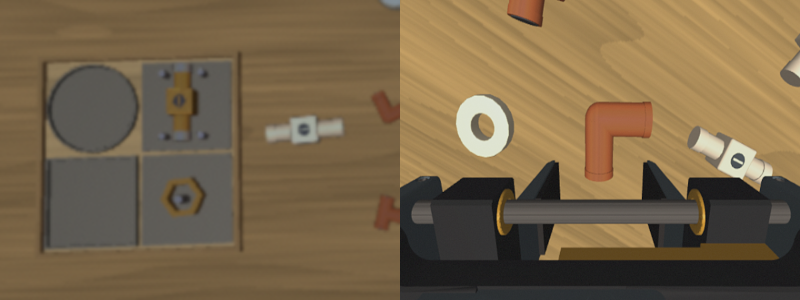

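The nut sits over the post, the valve sits between the pegs, and the fingers straddle the elbow's leg. Descending to grip.

>>> move_arm(series=[0, 0, -0.025, 0, 0, 0, -0.54, 0, 0, -0.02, 0, 0, 0, -0.54, 0, 0, -0.0115, 0, 0, 0, -0.54, 0, 0, 0, 0, 0, 0, 0.8, 0, 0, 0, 0, 0, 0, 0.8])

```text
time: 21.55
tcp_pos: [0.4187, -0.3241, 0.0113]
tcp_rot: [3.141, -0.0, 0.508]
wrist_force: [0.1, 0.4, 1.0]
finger_gap: 0.0569
finger_force: 0.0
```

>>> move_arm(series=[0, 0, 0, 0, 0, 0, 0.8, 0, 0, 0, 0, 0, 0, 0.8, 0, 0, 0, 0, 0, 0, 0.8, 0, 0, 0, 0, 0, 0, 0.8, 0, 0, 0.02, 0, 0, 0, 0.8])

```text
time: 22.05
tcp_pos: [0.4172, -0.3228, 0.0291]
tcp_rot: [-3.139, 0.001, 0.508]
wrist_force: [0.5, 0.9, -0.2]
finger_gap: 0.0293
finger_force: 45.0
```

>>> move_arm(series=[0, 0, 0.03, 0, 0, 0, 0.8, 0, 0, 0.03, 0, 0, 0, 0.8, 0, 0, 0.02, 0, 0, 0, 0.8, 0, 0, 0.02, 0, 0, 0, 0.8, 0, 0, 0, 0, 0, 0, 0.8])

```text
time: 22.55
tcp_pos: [0.4194, -0.3246, 0.1327]
tcp_rot: [3.138, -0.001, 0.508]
wrist_force: [-0.3, 0.3, -2.5]
finger_gap: 0.0294
finger_force: 45.0
```

>>> move_arm(series=[0.006, 0.0313, 0, 0, 0, -0.291, 0.8, 0.006, 0.0313, 0, 0, 0, -0.291, 0.8, 0.006, 0.0313, 0, 0, 0, -0.291, 0.8, 0.006, 0.0313, 0, 0, 0, -0.291, 0.8, 0.006, 0.0313, 0, 0, 0, -0.291, 0.8])

```text
time: 23.05
tcp_pos: [0.4478, -0.1658, 0.1294]
tcp_rot: [-3.141, 0.001, 0.38]
wrist_force: [0.3, -0.6, -2.0]
finger_gap: 0.0293
finger_force: 45.0
```

>>> move_arm(series=[0.006, 0.0313, 0, 0, 0, -0.291, 0.8, 0.006, 0.0313, 0, 0, 0, -0.291, 0.8, 0.006, 0.0313, 0, 0, 0, -0.291, 0.8, 0.006, 0.0313, 0, 0, 0, -0.291, 0.8, 0.006, 0.0313, 0, 0, 0, -0.291, 0.8])

```text
time: 23.55
tcp_pos: [0.4778, -0.0094, 0.1294]
tcp_rot: [-3.141, 0.001, 0.253]
wrist_force: [0.2, -1.0, -1.1]
finger_gap: 0.0292
finger_force: 45.0
```

>>> move_arm(series=[-0.0044, 0.0313, 0, 0, 0, -0.291, 0.8, -0.0044, 0.0313, 0, 0, 0, -0.291, 0.8, -0.0044, 0.0313, 0, 0, 0, -0.291, 0.8, -0.0044, 0.0313, 0, 0, 0, -0.291, 0.8, -0.0044, 0.0313, 0, 0, 0, -0.291, 0.8])

```text
time: 24.05
tcp_pos: [0.4554, 0.1469, 0.1294]
tcp_rot: [3.141, 0.001, 0.126]
wrist_force: [0.3, 0.4, -0.8]
finger_gap: 0.029
finger_force: 45.0
```

>>> move_arm(series=[-0.0044, 0.0313, 0, 0, 0, -0.291, 0.8, -0.0044, 0.0313, 0, 0, 0, -0.291, 0.8, -0.0044, 0.0313, 0, 0, 0, -0.291, 0.8, -0.0044, 0.0313, 0, 0, 0, -0.291, 0.8, -0.0044, 0.0313, 0, 0, 0, -0.291, 0.8])

```text
time: 24.55
tcp_pos: [0.4334, 0.3033, 0.1293]
tcp_rot: [3.141, 0.001, -0.001]
wrist_force: [0.6, -0.3, -0.5]
finger_gap: 0.0291
finger_force: 45.0
```

>>> move_arm(series=[0, 0, 0, 0, 0, 0, 0.8, 0, 0, -0.03, 0, 0, 0, 0.8, 0, 0, -0.03, 0, 0, 0, 0.8, 0, 0, -0.01, 0, 0, 0, 0.8, 0, 0, 0, 0, 0, 0, 0.8])

```text
time: 25.05
tcp_pos: [0.4332, 0.3012, 0.0588]
tcp_rot: [3.14, 0.003, 0.0]
wrist_force: [-0.3, -0.1, -0.7]
finger_gap: 0.0293
finger_force: 45.0
```

Run:
```python
from h import *
s=sense();print(s['time'],s['tcp_pos'],s['tcp_rot']);p=capture('wrist')
for o in silhouettes('large_elbow',p)[:2]:
    c=s['tcp_pos']+[.020,-.0185,0];print(o['p'],o['rect']);x,q=fit('large_elbow',o['pixels'],c[:2],p,s,z0=s['tcp_pos'][2]-.011,yaws=[170,180,190]);print(x,q)
cv2.imwrite('pics/w3.png',p['color'][:300])
```

```text
25.05 [0.43324766 0.30121153 0.05881712] [3.13965665e+00 3.01522007e-03 9.16908399e-05]
0.78 [291.6, 143.9, 147.1, 124.3]
[0.45332858 0.28250563 3.14578338] 0.9095118520546394
```

View pics/w3.png

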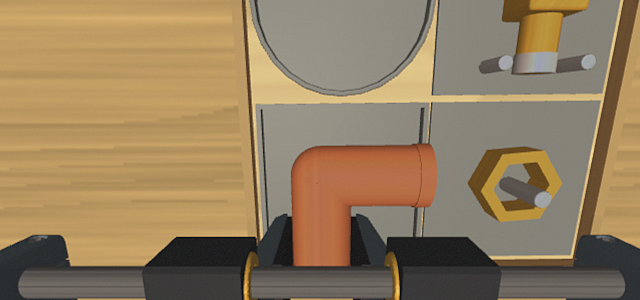

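The elbow hangs level at the planned pose over the bin, so I'm lowering and releasing.

>>> move_arm(series=[0.001, 0, -0.015, 0, 0, 0, 0.8, 0, 0, -0.012, 0, 0, 0, 0.8, 0, 0, -0.008, 0, 0, 0, 0.8, 0, 0, -0.003, 0, 0, 0, 0.8, 0, 0, 0, 0, 0, 0, 0.8])

```text
time: 25.65
tcp_pos: [0.435, 0.3021, 0.0219]
tcp_rot: [3.141, 0.001, 0.0]
wrist_force: [-0.1, -0.1, -1.0]
finger_gap: 0.0292
finger_force: 45.0
```

>>> move_arm(series=[0, 0, -0.0015, 0, 0, 0, 0.8, 0, 0, 0, 0, 0, 0, 0.8, 0, 0, 0, 0, 0, 0, 0.05, 0, 0, 0, 0, 0, 0, 0.05, 0, 0, 0, 0, 0, 0, 0.05])

```text
time: 26.15
tcp_pos: [0.4355, 0.3024, 0.0212]
tcp_rot: [-3.141, -0.0, 0.0]
wrist_force: [0.0, -0.1, 0.6]
finger_gap: 0.0429
finger_force: 0.0
```

>>> move_arm(series=[0, 0, 0.005, 0, 0, 0, 0.05, 0, 0, 0.02, 0, 0, 0, 0.05, 0, 0, 0.03, 0, 0, 0, 0.05, 0, 0, 0.035, 0, 0, 0, -0.2, 0, 0, 0.02, 0, 0, 0, -0.54])

```text
time: 26.65
tcp_pos: [0.436, 0.3027, 0.1337]
tcp_rot: [-3.14, -0.002, 0.0]
wrist_force: [0.1, -0.2, -0.0]
finger_gap: 0.0565
finger_force: 0.0
```

>>> move_arm(series=[0.0037, -0.0337, 0, 0, 0, 0.196, -0.54, 0.0037, -0.0337, 0, 0, 0, 0.196, -0.54, 0.0037, -0.0337, 0, 0, 0, 0.196, -0.54, 0.0037, -0.0337, 0, 0, 0, 0.196, -0.54, 0.0037, -0.0337, 0, 0, 0, 0.196, -0.54])

```text
time: 27.15
tcp_pos: [0.4538, 0.1325, 0.1314]
tcp_rot: [-3.142, -0.001, 0.087]
wrist_force: [0.8, -0.3, -0.4]
finger_gap: 0.07
finger_force: 0.0
```

>>> move_arm(series=[0.0037, -0.0337, 0, 0, 0, 0.196, -0.54, 0.0037, -0.0337, 0, 0, 0, 0.196, -0.54, 0.0037, -0.0337, 0, 0, 0, 0.196, -0.54, 0.0037, -0.0337, 0, 0, 0, 0.196, -0.54, 0.0037, -0.0337, 0, 0, 0, 0.196, -0.54])

```text
time: 27.65
tcp_pos: [0.4723, -0.0362, 0.1314]
tcp_rot: [3.141, -0.001, 0.172]
wrist_force: [0.3, 0.0, -0.5]
finger_gap: 0.0701
finger_force: 0.0
```

>>> move_arm(series=[0.0037, -0.0337, 0, 0, 0, 0.196, -0.54, 0.0037, -0.0337, 0, 0, 0, 0.196, -0.54, 0.0037, -0.0337, 0, 0, 0, 0.196, -0.54, 0.0037, -0.0337, 0, 0, 0, 0.196, -0.54, 0.0037, -0.0337, 0, 0, 0, 0.196, -0.54])

```text
time: 28.15
tcp_pos: [0.4908, -0.2047, 0.1314]
tcp_rot: [3.141, -0.0, 0.257]
wrist_force: [0.3, 0.6, -0.2]
finger_gap: 0.0703
finger_force: 0.0
```

>>> move_arm(series=[0, 0, 0, 0, 0, 0, -0.54, 0, 0, -0.03, 0, 0, 0, -0.54, 0, 0, -0.03, 0, 0, 0, -0.54, 0, 0, -0.01, 0, 0, 0, -0.54, 0, 0, 0, 0, 0, 0, -0.54])

```text
time: 28.65
tcp_pos: [0.49, -0.2025, 0.0601]
tcp_rot: [-3.14, 0.002, 0.257]
wrist_force: [0.1, -0.0, 1.2]
finger_gap: 0.0702
finger_force: 0.0
```

Run:
```python
from h import *
s=sense();print(s['time'],s['tcp_pos'],s['tcp_rot']);p=capture('wrist')
for o in silhouettes('large_tee',p)[:1]:
    print(o['p'],o['rect']);x,q=fit('large_tee',o['pixels'],(.5227,-.1949),p,s,yaws=[185,195,205]);print(x[:2],np.degrees(x[2]),q)
a=cv2.resize(p['color'][:300],(480,225));p=capture('top')
b=cv2.resize(p['color'][160:280,110:220],(275,300),interpolation=cv2.INTER_CUBIC);im=np.zeros((300,755,3),np.uint8);im[:225,:480]=a;im[:,480:]=b;cv2.imwrite('pics/w4.png',im)
```

```text
28.65 [ 0.49000141 -0.20251893  0.06013393] [-3.13996153e+00  1.90603308e-03  2.57026720e-01]
0.64 [267.1, 143.5, 115.0, 89.9]
[ 0.52206449 -0.19459048] 194.67466368163184 0.9752313990744037
```

View pics/w4.png

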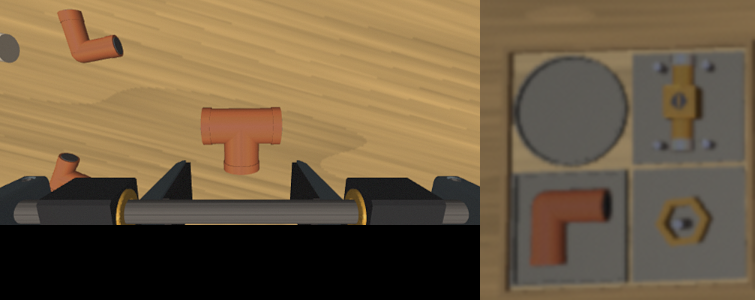

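Elbow, valve and nut all lie in their inserts, and the fingers are lined up with the tee's branch. Descending to grip.

>>> move_arm(series=[0.001, 0, -0.025, 0, 0, 0, -0.54, 0, 0, -0.015, 0, 0, 0, -0.54, 0, 0, -0.0105, 0, 0, 0, -0.54, 0, 0, 0, 0, 0, 0, 0.8, 0, 0, 0, 0, 0, 0, 0.8])

```text
time: 29.3
tcp_pos: [0.4919, -0.2033, 0.0107]
tcp_rot: [-3.141, 0.0, 0.257]
wrist_force: [-0.3, -0.0, -0.7]
finger_gap: 0.057
finger_force: 0.7
```

>>> move_arm(series=[0, 0, 0, 0, 0, 0, 0.8, 0, 0, 0, 0, 0, 0, 0.8, 0, 0, 0, 0, 0, 0, 0.8, 0, 0, 0, 0, 0, 0, 0.8, 0, 0, 0.02, 0, 0, 0, 0.8])

```text
time: 29.8
tcp_pos: [0.4905, -0.2027, 0.0291]
tcp_rot: [-3.139, 0.003, 0.257]
wrist_force: [0.1, 1.3, -1.4]
finger_gap: 0.0292
finger_force: 44.6
```

>>> move_arm(series=[0, 0, 0.03, 0, 0, 0, 0.8, 0, 0, 0.03, 0, 0, 0, 0.8, 0, 0, 0.02, 0, 0, 0, 0.8, 0, 0, 0.02, 0, 0, 0, 0.8, 0, 0, 0, 0, 0, 0, 0.8])

```text
time: 30.3
tcp_pos: [0.493, -0.2038, 0.1326]
tcp_rot: [3.139, -0.003, 0.257]
wrist_force: [0.6, -0.3, -2.3]
finger_gap: 0.0293
finger_force: 44.6
```

>>> move_arm(series=[0.0028, 0.0329, 0, 0, 0, -0.196, 0.8, 0.0028, 0.0329, 0, 0, 0, -0.196, 0.8, 0.0028, 0.0329, 0, 0, 0, -0.196, 0.8, 0.0028, 0.0329, 0, 0, 0, -0.196, 0.8, 0.0028, 0.0329, 0, 0, 0, -0.196, 0.8])

```text
time: 30.8
tcp_pos: [0.5051, -0.0374, 0.1292]
tcp_rot: [-3.141, 0.001, 0.17]
wrist_force: [0.6, 0.4, -1.9]
finger_gap: 0.0295
finger_force: 44.6
```

>>> move_arm(series=[0.0028, 0.0329, 0, 0, 0, -0.196, 0.8, 0.0028, 0.0329, 0, 0, 0, -0.196, 0.8, 0.0028, 0.0329, 0, 0, 0, -0.196, 0.8, 0.0028, 0.0329, 0, 0, 0, -0.196, 0.8, 0.0028, 0.0329, 0, 0, 0, -0.196, 0.8])

```text
time: 31.3
tcp_pos: [0.5191, 0.1271, 0.1291]
tcp_rot: [3.141, 0.001, 0.085]
wrist_force: [0.3, 0.1, -1.4]
finger_gap: 0.0294
finger_force: 44.6
```

>>> move_arm(series=[0.0028, 0.0329, 0, 0, 0, -0.196, 0.8, 0.0028, 0.0329, 0, 0, 0, -0.196, 0.8, 0.0028, 0.0329, 0, 0, 0, -0.196, 0.8, 0.0028, 0.0329, 0, 0, 0, -0.196, 0.8, 0.0028, 0.0329, 0, 0, 0, -0.196, 0.8])

```text
time: 31.8
tcp_pos: [0.5331, 0.2914, 0.1289]
tcp_rot: [3.141, 0.001, -0.0]
wrist_force: [0.3, -0.1, -0.9]
finger_gap: 0.029
finger_force: 44.6
```

>>> move_arm(series=[0, 0, 0, 0, 0, 0, 0.8, 0, 0, -0.03, 0, 0, 0, 0.8, 0, 0, -0.03, 0, 0, 0, 0.8, 0, 0, -0.01, 0, 0, 0, 0.8, 0, 0, 0, 0, 0, 0, 0.8])

```text
time: 32.3
tcp_pos: [0.5325, 0.2893, 0.0585]
tcp_rot: [3.14, 0.003, 0.0]
wrist_force: [0.5, -0.1, -1.2]
finger_gap: 0.0288
finger_force: 44.6
```

Run:
```python
from h import *
s=sense();print(s['time'],s['tcp_pos'],s['tcp_rot']);p=capture('wrist')
for o in silhouettes('large_tee',p)[:1]:
    print(o['p'],o['rect']);x,q=fit('large_tee',o['pixels'],s['tcp_pos'][:2]+[.031,0],p,s,z0=s['tcp_pos'][2]-.0107,yaws=[170,180,190]);print(x[:2],np.degrees(x[2]),q)
cv2.imwrite('pics/w5.png',p['color'][:300])
```

```text
32.3 [0.53253522 0.28930638 0.05851722] [3.13999474e+00 3.25202494e-03 1.03404999e-04]
0.62 [254.1, 149.5, 144.3, 119.7]
[0.56714042 0.28756025] 177.03785938847201 0.978335964992644
```

View pics/w5.png

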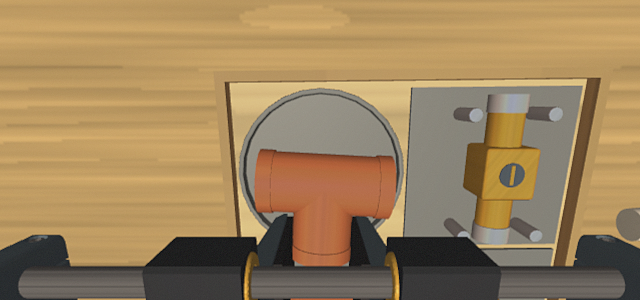

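The tee hangs level, about 4 mm from the dish centre. Lowering and releasing.

>>> move_arm(series=[-0.002, 0.002, -0.015, 0, 0, 0, 0.8, 0, 0, -0.012, 0, 0, 0, 0.8, 0, 0, -0.008, 0, 0, 0, 0.8, 0, 0, -0.003, 0, 0, 0, 0.8, 0, 0, 0, 0, 0, 0, 0.8])

```text
time: 32.9
tcp_pos: [0.5315, 0.2922, 0.0219]
tcp_rot: [3.141, 0.001, 0.0]
wrist_force: [-0.0, -0.2, -2.6]
finger_gap: 0.0289
finger_force: 44.6
```

>>> move_arm(series=[0, 0, -0.001, 0, 0, 0, 0.8, 0, 0, 0, 0, 0, 0, 0.8, 0, 0, 0, 0, 0, 0, 0.05, 0, 0, 0, 0, 0, 0, 0.05, 0, 0, 0, 0, 0, 0, 0.05])

```text
time: 33.4
tcp_pos: [0.532, 0.2924, 0.0217]
tcp_rot: [-3.141, -0.0, 0.0]
wrist_force: [-0.5, 0.8, 0.6]
finger_gap: 0.0432
finger_force: 0.1
```

>>> move_arm(series=[0, 0, 0.005, 0, 0, 0, 0.05, 0, 0, 0.02, 0, 0, 0, 0.05, 0, 0, 0.03, 0, 0, 0, 0.05, 0, 0, 0.035, 0, 0, 0, -0.2, 0, 0, 0.03, 0, 0, 0, -0.54])

```text
time: 33.9
tcp_pos: [0.532, 0.2923, 0.1435]
tcp_rot: [-3.141, -0.001, 0.0]
wrist_force: [-0.9, 0.6, -0.2]
finger_gap: 0.0568
finger_force: 0.0
```

>>> move_arm(series=[0, -0.04, 0.02, 0, 0, 0, -0.54, 0, -0.04, 0.02, 0, 0, 0, -0.54, 0, -0.04, 0.02, 0, 0, 0, -0.54, 0, -0.04, 0.02, 0, 0, 0, -0.54, 0, -0.04, 0.02, 0, 0, 0, -0.54])

```text
time: 34.4
tcp_pos: [0.5315, 0.0907, 0.2428]
tcp_rot: [-3.142, -0.001, 0.001]
wrist_force: [0.7, -0.4, 0.6]
finger_gap: 0.0702
finger_force: 0.0
```

>>> move_arm(series=[0, -0.04, 0, 0, 0, 0, -0.54, 0, -0.04, 0, 0, 0, 0, -0.54, 0, -0.04, 0, 0, 0, 0, -0.54, 0, -0.04, 0, 0, 0, 0, -0.54, 0, 0, 0, 0, 0, 0, -0.54])

```text
time: 34.9
tcp_pos: [0.5317, -0.0712, 0.242]
tcp_rot: [3.141, -0.001, -0.003]
wrist_force: [0.5, 0.1, -0.1]
finger_gap: 0.0703
finger_force: 0.0
```

Run:
```python
from h import *
s=sense();print(s['time'],s['tcp_pos']);p=capture('top');b=capture('scene')
for t,x0,y in(('large_tee',(.565,.29),[170,180,190]),('large_elbow',(.455,.283),[170,180,190]),('valve',(.564,.182),[-8,0,8]),('nut',(.456,.181),[-30,0,30])):
    for q_ in(p,b):
        for o in silhouettes(t,q_):
            w=world(q_,[rc(o)],.02)[0]
            if np.linalg.norm(w[:2]-x0)<.03:
                x,q=fit(t,o['pixels'],x0,q_,None,z0=.009,yaws=y);print(t,x[:2].round(4),np.degrees(x[2]).round(1),round(q,2));break
a=cv2.resize(p['color'][150:290,110:320],(600,400),interpolation=cv2.INTER_CUBIC);cv2.imwrite('pics/t5.png',a)
```

```text
34.9 [ 0.53171784 -0.07115042  0.24200231]
large_tee [0.5659 0.2915] 178.5 0.96
large_tee [0.5658 0.2941] 179.9 0.81
large_elbow [0.4552 0.2835] 178.9 0.95
large_elbow [0.4556 0.2843] 179.6 0.94
valve [0.5675 0.1825] 0.6 0.93
valve [0.5675 0.1831] 0.1 0.88
nut [0.4585 0.1822] -0.6 0.87
nut [0.4597 0.1806] 7.3 0.66
```

View pics/t5.png

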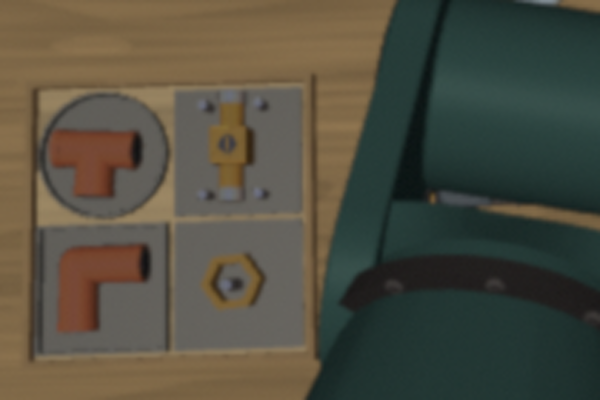

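The top view shows all four parts flat in their inserts, each within 5 mm of its planned spot (measured in two views), with the arm well clear. Handing in.

```bash
python3 -c "
from bench import sign_off
print(sign_off())"
```

```text
the job is handed in; nothing more can be done
None
```

I packed all four large fittings flat in their inserts, left the small elbow and tee untouched, and handed the job in at about 35 s; no verdict came back.

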